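# Index the marker stand and cap the open marker

### The job

One of the three fat paint markers in the indexing stand has been left open. First turn the stand by its T-handle one click so that the open marker comes to the pointer at the front of the stand; then pull the spare cap off its parking post and press it on the open marker until it clicks and sits fully home. The marker gives on a spring in its sleeve, so keep pressing past that until it is solid, but do not ram it; let it come back up before you let go, and leave the tin and the roll of tape where they are.

Things in the scene. Friction and masses are not known exactly. Their poses are not given: they have to be found in the camera images.
- stand: Fixed indexing stand: a grey round base, 176 mm across and 20 mm high. Origin at the centre of its underside, on the turret's axis; -x of its frame points to the front pointer, a lug with a steel line on the base's rim (it looks roughly towards the robot).
- turret (a joint): Turret angle about the stand's vertical axis, rad, clockwise seen from above positive. Sprung clicks hold it at 0, where it starts, and at 1.047 (60 degrees), where the open marker is over the front pointer. About 0.7 N m carries it over the hump midway; let go within 0.3 rad of a click, it draws itself there.
- t_handle (a point): Centre of the turret's black T-handle, on the turret's axis, 139 mm above the bench: a bar 70 mm long (point's x), 14 mm thick (y), 30 mm high (z, up), on a 22 mm column. The markers stand round it 60 degrees apart, leaning outward; the two capped ones reach 167 mm above the bench and stay 85 mm off the axis at the handle's height.
- bare_marker: The open marker in the turret, midway between the two capped ones, leaning 30 degrees outward. Origin: centre of its shoulder, the flat ring where the cap's mouth comes to rest, 87.5 mm from the turret's axis, 95 mm above the bench; z runs along the marker out of its tip, y is level. Barrel 38 mm across. A cap is fully home with its origin and z axis on these.
- marker_tip (a point): End of the open marker's nib, 41 mm beyond the shoulder along the marker. Between them is a dome-ended spigot 24.4 mm across with three sprung balls round it, 14 mm above the shoulder, standing out to a 31 mm circle. The whole marker sits on a spring in its sleeve: pressed along its axis it sinks about 20 mm to a solid stop (2 to 7 N) before the cap clicks, and comes up again after.
- cap_park: Fixed parking block: a dark plate 84 x 84 x 14 mm with a round upright post 38 mm in diameter that ends in a shoulder 40 mm above the bench, and above it the same spigot with sprung balls. Origin at the centre of its underside, z up.
- cap: The loose grey cap: round shell 38 mm across, 72 mm long, closed on top, 60 g. Origin: centre of its open mouth; z along its axis to the closed top. Mouth lip 27 mm wide and 8 mm deep, bore behind it 32 mm wide, 56 mm deep. The lip snaps over the sprung balls: about 11 N to press on or pull off, then it runs on to the shoulder. Starts fully home and upright on the parking post.
- tin: Bystander, loose: round metal tin 71 mm across, 47 mm high, origin under its centre. The tin and the parking block swap places from start to start.
- tape: Bystander, loose: small roll of dark tape 53 mm across, 19 mm high, origin under its centre.
Not all that is in view belongs to the job. Leave any blue look-alike of the cap alone.

How it is judged:
By the outcome, as a careful person would: the job done as asked, in the order asked, and still so for the second after the job is handed in, with the robot touching nothing.
It also fails if it takes over 51 s, if anything falls off the work surface, if the arm or the gripper's body presses on something with over 40 N, if the wrist force passes 120 N, or if a joint passes its speed limit or range.

### The arm

A 6-joint arm with a two-finger parallel gripper is mounted at the origin on the work surface; the furniture and walls round the work are solid. World frame = base frame: x ahead of the robot, y to its left, z up, the work surface at z = 0. Lengths are in mm, angles in rad, forces in N, time in s.
With the tool pointing down it reaches from about 300 to 750 mm from the base axis. Payload 8.5 kg.
Tool frame: the origin (TCP) lies midway between the tips of the shut fingers; the grasp point (between the pads) lies 19 mm behind it (bot.grip_depth is the distance from the TCP to the grasp point, in mm); z points along the fingers, y is the line along which they close (so a half turn about z gives the same grasp; the last joint's range is limited). The gripper opens to 85 mm and grips with 20 to 120 N. Pads are 22 mm wide; open, the fingers measure 114 mm over their backs; the gripper's body (76 mm by 85 mm) begins 54 mm behind the grasp point. The pads swing forward as they close: fully open they stand 13 mm farther back than shut.
Start: joints at [1.022, 0.381, 1.297, -0, 1.464, -0.215], TCP at [180.19, 519.627, 231.322] pointing down, gripper open.
Joint ranges: [-3.11, 3.11], [-0.89, 2.33], [0.22, 2.48], [-1.42, 4.56], [0.17, 2.85], [-2.88, 2.88]. Speed limits (rad/s): [2.39, 2.39, 3.14, 3.14, 3.14, 3.14].

### API

Orientations are given as a rotation vector (axis times angle).
In Python, from cell import bot, move_gripper, cams, job gives the robot as it stands. Calls block until the motion is done:
- bot.move_ptp(position, orientation): joint-space move of the TCP to a pose.
- bot.line_to(position, speed=150, attitude=None): straight line of the TCP; attitude=None keeps the orientation; speed is the mean speed in mm/s.
- bot.move_joints(angles): joint-space move.
- move_gripper(opening, f_grip=None): finger opening in mm; f_grip is the grip in N (None keeps the last); returns when the fingers have stopped.
- bot.sleep(seconds).
- bot.ik(position, orientation): joint angles nearest the present ones, or None.
- cams.get_image(name): name is "side" or "top"; returns a dict with "color" (400x640x3 uint8, blue, green, red), "range_z" (400x640 float32, mm along the optical axis (not along the pixel's ray), 0 where there is no reading), "fx", "fy", "cx", "cy" (pixels), "R" (3x3) and "t" (3): a world point X has camera coordinates R X + t. Camera axes: x right, y down, z forward; pixel columns grow to the right and rows downward; lengths in mm; the calibration is good to about 2 mm. A picture is of the moment at which its call begins.
A pose or a line that the arm cannot do raises bot.MotionError and nothing moves.
- job.job_done(): hands the job in; it is judged then, once.
Readings, each from a call of its own:
- bot.get_t(): time.
- bot.get_joint_pos(): joint angles.
- bot.get_qd(): joint speeds.
- bot.get_joint_efforts(): joint torques, N m.
- bot.get_position(): TCP position.
- bot.get_tcp_rot(): TCP orientation.
- bot.get_force(): force on the tool from outside, world axes, zero at the start.
- bot.get_ft_torque(): the same for the moment, N m.
- bot.get_opening(): finger opening in mm.
- bot.get_finger_force(): force on a finger pad.
Only numpy, scipy, OpenCV 4.12 (cv2) and the standard library are available. Lean on these libraries where they do the work, as an engineer would, in place of code of your own. Each camera call takes 0.05 s, during which the arm holds its last target. There are 200 camera calls.

## Working session

There is one attempt and no reset: what is moved stays moved. The work goes in short steps, each a Python script; the robot and the scene stay as the last script left them, time stands still between calls to the robot, and variables do not carry over. Pictures are saved under pics/ and viewed, at most 10 in all, crops included, and the job is handed in when it is done.

```bash
ls; mkdir -p pics; python3 - <<'E'
from cell import bot,cams
import cv2,numpy as np
for n in("top","side"):
    d=cams.get_image(n); cv2.imwrite(f"pics/{n}0.png",d["color"]); np.savez(f"{n}0.npz",**d)
    print(n,d["fx"],d["cx"],d["cy"],(-d["R"].T@d["t"]).round(),d["R"].round(2).tolist())
print(bot.get_t(),bot.get_tcp_rot())
E
```

```text
pics
top 385.71141839696463 322.399288629406 197.2646478566035 [ 397.  189. 1062.] [[0.01, -1.0, 0.01], [-0.99, -0.01, -0.13], [0.13, -0.01, -0.99]]
side 453.632752045702 320.74594398899353 210.73598963810858 [ 289. 1001.  634.] [[-0.95, -0.3, 0.02], [-0.17, 0.48, -0.86], [0.25, -0.83, -0.5]]
0.1 [-5.21884211e-01 -3.09744105e+00  1.86893135e-03]
```

View pics/top0.png

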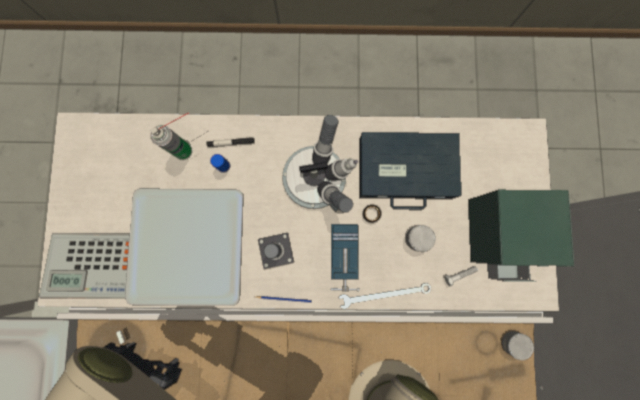

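View pics/side0.png

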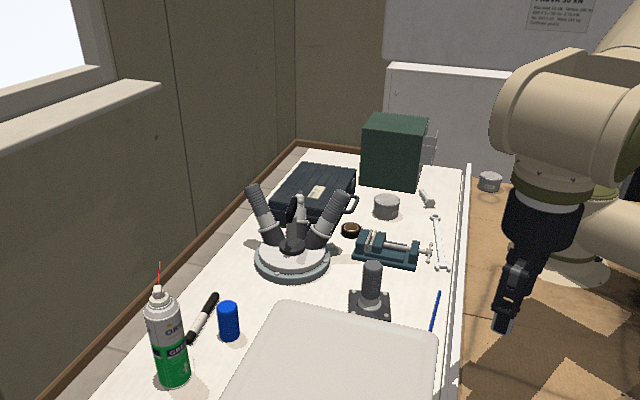

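The top view shows the stand near (315,177) with the open marker pointing right at (345,167), capped markers at (328,130) and (338,200), the parked cap at (275,250) and the tin at (420,238). The side view agrees: cap on post at (372,285), stand at (292,250). Next I'll measure heights from the range images.

```bash
cat > vis.py <<'E'
import numpy as np
def cloud(d):
    h,w=d["range_z"].shape; v,u=np.mgrid[:h,:w]; z=d["range_z"]
    c=np.stack([(u-d["cx"])/d["fx"]*z,(v-d["cy"])/d["fy"]*z,z],-1)
    P=(c-d["t"])@d["R"]; P[z==0]=np.nan
    return P
def circ(p):
    A=np.c_[2*p,np.ones(len(p))]; s=np.linalg.lstsq(A,(p**2).sum(1),rcond=None)[0]
    return s[:2],np.sqrt(s[2]+s[:2]@s[:2])
E
python3 - <<'E'
import numpy as np,cv2
from vis import *
for n in("top","side"):
    d=dict(np.load(f"{n}0.npz"));P=cloud(d)
    wins={"top":dict(cap=(255,228,298,272),tin=(400,220,440,256),tape=(358,200,386,226),stand=(278,110,362,220)),
     "side":dict(cap=(345,255,395,325),stand=(240,175,355,285))}[n]
    for k,(a,b,c,e) in wins.items():
        p=P[b:e,a:c].reshape(-1,3);p=p[~np.isnan(p[:,0])]
        hs,ed=np.histogram(p[:,2],bins=np.arange(-15,190,5)); print(n,k,dict(zip(ed[:-1].tolist(),hs.tolist())))
        def sl(lo,hi): 
            q=p[(p[:,2]>lo)&(p[:,2]<hi)]; m=q.mean(0).round(1); return len(q),m,q.min(0).round(1),q.max(0).round(1)
        if k=="cap": print("captop",sl(106,118)); print("mid",sl(50,105)); print("plate",sl(9,19))
        if k=="stand": print("handle hi",sl(145,160)); print("base",sl(15,25)); print("white",sl(25,45))
d=np.load("top0.npz")["color"][105:225,270:370]; cv2.imwrite("pics/topst.png",cv2.resize(d,None,fx=5,fy=5,interpolation=cv2.INTER_CUBIC))
E
```

```text
top cap {-15: 0, -10: 5, -5: 584, 0: 320, 5: 50, 10: 496, 15: 170, 20: 33, 25: 2, 30: 3, 35: 4, 40: 2, 45: 2, 50: 2, 55: 4, 60: 1, 65: 4, 70: 4, 75: 0, 80: 2, 85: 4, 90: 4, 95: 2, 100: 4, 105: 52, 110: 133, 115: 1, 120: 0, 125: 0, 130: 0, 135: 0, 140: 0, 145: 0, 150: 0, 155: 0, 160: 0, 165: 0, 170: 0, 175: 0, 180: 0}
captop (186, array([387.1, 306.3, 110.9]), array([369.9, 288.9, 106.3]), array([403.9, 323.5, 115.1]))
mid (31, array([388.1, 291.6,  78.8]), array([369.9, 288. ,  50.6]), array([404.3, 299.3, 103.1]))
plate (694, array([387.3, 304.2,  13.4]), array([337.9, 258.3,   9.1]), array([434.6, 354.2,  19. ]))
top tin {-15: 0, -10: 6, -5: 530, 0: 265, 5: 9, 10: 10, 15: 7, 20: 14, 25: 7, 30: 3, 35: 6, 40: 176, 45: 393, 50: 8, 55: 0, 60: 0, 65: 0, 70: 0, 75: 0, 80: 0, 85: 0, 90: 0, 95: 0, 100: 0, 105: 0, 110: 0, 115: 0, 120: 0, 125: 0, 130: 0, 135: 0, 140: 0, 145: 0, 150: 0, 155: 0, 160: 0, 165: 0, 170: 0, 175: 0, 180: 0}
top tape {-15: 0, -10: 11, -5: 367, 0: 174, 5: 6, 10: 28, 15: 127, 20: 14, 25: 0, 30: 0, 35: 0, 40: 0, 45: 0, 50: 0, 55: 0, 60: 0, 65: 0, 70: 0, 75: 0, 80: 0, 85
[... 1462 characters left out ...]
 ]))
side stand {-15: 0, -10: 0, -5: 389, 0: 2667, 5: 237, 10: 246, 15: 383, 20: 592, 25: 161, 30: 217, 35: 1170, 40: 198, 45: 378, 50: 257, 55: 212, 60: 224, 65: 244, 70: 251, 75: 1761, 80: 325, 85: 125, 90: 125, 95: 128, 100: 129, 105: 105, 110: 118, 115: 108, 120: 115, 125: 113, 130: 109, 135: 109, 140: 100, 145: 107, 150: 170, 155: 137, 160: 74, 165: 18, 170: 0, 175: 0, 180: 0}
handle hi (414, array([592.9, 174.2, 152.8]), array([482.8, 107.6, 145.1]), array([722.6, 239.4, 160. ]))
base (975, array([563.1, 204.9,  20.2]), array([ 457.2, -169.1,   15. ]), array([688.4, 294.1,  25. ]))
white (1746, array([583.6, 204.1,  36.4]), array([ 458.4, -168.4,   25. ]), array([695.3, 287.8,  45. ]))
```

View pics/topst.png

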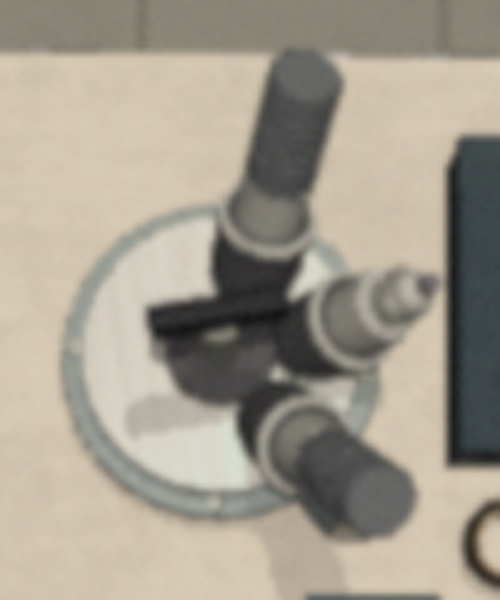

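The crop shows the handle bar running from (150,320) to about (290,300), its right end partly beside the open marker. The capped markers are at the top and lower right. Next I'll fit the axis, directions and cap centre.

```bash
python3 - <<'E'
import numpy as np,cv2
from vis import *
C=None
for n in("top","side"):
    d=dict(np.load(f"{n}0.npz"));P=cloud(d);c=d["color"].astype(int)
    # base top rim + turret plate
    a,b,c2,e={"top":(278,110,362,220),"side":(240,175,355,285)}[n]
    M=np.zeros(P.shape[:2],bool);M[b:e,a:c2]=1
    # outer disc silhouette: z>12 vs bench, low
    m=M&(P[...,2]>14)&(P[...,2]<24)
    p=P[m]; ctr=np.array([575,203.])
    for lim in(12,6,4):
        r=np.linalg.norm(p[:,:2]-ctr,axis=1)
        q=p[(abs(r-82)<lim)]
        ctr,R=circ(q[:,:2])
    print(n,"rim fit",ctr.round(1),R.round(1),len(q))
    r=np.linalg.norm(P[...,:2]-ctr,axis=-1); rel=P[...,:2]-ctr
    h=M&(P[...,2]>148)&(P[...,2]<160)&(r<45)&(c.sum(-1)<200)
    q=P[h]; mr=cv2.minAreaRect(q[:,:2].astype(np.float32)); print(" handle",len(q),q.mean(0).round(1),mr)
    mk=M&(P[...,2]>60)&(r>60)
    for z0,z1 in((60,80),(80,100),(100,120),(120,140),(140,166)):
        q=M&(P[...,2]>z0)&(P[...,2]<z1)&(r>50); ang=np.degrees(np.arctan2(rel[...,1][q],rel[...,0][q]))
        hh,ed=np.histogram(ang,bins=np.arange(-180,181,20)); print(" z",z0,[(int(e_),int(k)) for e_,k in zip(ed,hh) if k>8])
s=np.load("side0.npz")["color"][170:290,230:360]; cv2.imwrite("pics/sidest.png",cv2.resize(s,None,fx=5,fy=5,interpolation=cv2.INTER_CUBIC))
E
```

```text
top rim fit [589.  204.8] 82.5 328
 handle 140 [589.7 203.1 152.4] ((589.410400390625, 204.66629028320312), (13.928884506225586, 65.53730010986328), 12.492932319641113)
 z 60 [(-180, 11), (-160, 63), (-140, 43), (-120, 18), (-100, 82), (-80, 53), (-60, 30), (-40, 68), (-20, 46), (0, 10)]
 z 80 [(-160, 33), (-140, 22), (-100, 73), (-80, 47), (-40, 55), (-20, 48)]
 z 100 [(-160, 36), (-140, 26), (-100, 54), (-80, 45), (-40, 52), (-20, 45)]
 z 120 [(-160, 44), (-140, 23), (-100, 22), (-80, 26), (-40, 52), (-20, 42)]
 z 140 [(-160, 127), (-140, 109), (-40, 117), (-20, 126)]
side rim fit [589.1 197.9] 82.8 269
 handle 106 [589.5 211.9 153.8] ((591.0897827148438, 207.0563201904297), (12.153249740600586, 64.43383026123047), 9.90803050994873)
 z 60 [(-180, 75), (-160, 61), (-120, 123), (-100, 966), (-80, 578), (-60, 238), (-20, 53), (0, 90)]
 z 80 [(-160, 155), (-140, 11), (-100, 196), (-80, 49), (-40, 18), (-20, 163)]
 z 100 [(-160, 152), (-140, 10), (-100, 46), (-80, 32), (-40, 12), (-20, 149)]
 z 120 [(-160, 156), (-140, 11), (-100, 11), (-80, 35), (-40, 11), (-20, 156)]
 z 140 [(-160, 197), (-140, 28), (-40, 18), (-20, 195)]
```

View pics/sidest.png

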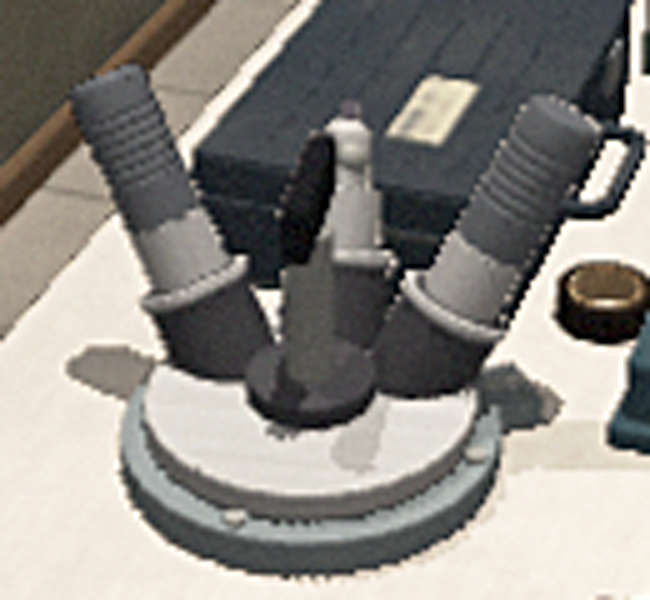

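The side crop shows both capped markers leaning left and right at (140,120) and (550,160), with the open one behind the handle at (350,190). From the fits:

- Axis: about (589.5, 205).
- Handle bar: along about 101°, in line with the open marker (about -80°).
- Pointer: about -140°.

These match the sizes given. Next I'll refine the angles and check IK.

```bash
cat > hlp.py <<'E'
import numpy as np
from scipy.spatial.transform import Rotation as Rn
def att(z,y):
    "rotvec of tool with z axis z and y axis near y"
    z=np.array(z,float);z/=np.linalg.norm(z);y=np.array(y,float);y-=z*(y@z);y/=np.linalg.norm(y)
    return Rn.from_matrix(np.c_[np.cross(y,z),y,z]).as_rotvec()
def down(deg):  # tool y along world yaw deg
    a=np.radians(deg);return att([0,0,-1],[np.cos(a),np.sin(a),0])
E
python3 - <<'E'
import numpy as np
from vis import *; from hlp import *
from cell import bot
C=np.array([589.5,205])
for n in("top","side"):
    d=dict(np.load(f"{n}0.npz"));P=cloud(d)
    a,b,c2,e={"top":(278,110,362,220),"side":(240,175,355,285)}[n]
    Q=P[b:e,a:c2].reshape(-1,3); r=np.linalg.norm(Q[:,:2]-C,axis=1); ang=np.degrees(np.arctan2(Q[:,1]-C[1],Q[:,0]-C[0]))
    for g in(-20,-80,-140):
        m=(abs(ang-g)<25)&(r>60)&(Q[:,2]>105)&(Q[:,2]<170); p=Q[m]
        print(n,g,m.sum(),"medang",np.median(ang[m]).round(1),"minmax",np.percentile(ang[m],[3,97]).round(1),"mean",p.mean(0).round(1),"top",p[p[:,2]>p[:,2].max()-6].mean(0).round(1),p[:,2].max().round())
P=cloud(dict(np.load("top0.npz")))
print("bin z",np.nanmedian(P[230:270,150:230,2]),"bin edge y",P[250,236:244,1].round())
for y in(11,191):
    for yy in(y,y-60): print(yy,bot.ik([589.5,205,130],down(yy)))
E
```

```text
top -20 413 medang -20.3 minmax [-29.5 -10.5] mean [686.  169.4 141.1] top [694.3 167.  162.6] 166.0
top -80 106 medang -80.5 minmax [-86.2 -71.8] mean [605.6 111.9 118.7] top [608.2 101.7 129.4] 133.0
top -140 351 medang -141.1 minmax [-149.9 -131.4] mean [506.9 137.9 144.9] top [505.9 133.1 163.1] 168.0
side -20 499 medang -14.0 minmax [-26.2  -9.4] mean [686.8 178.2 135.8] top [696.7 169.5 163.6] 167.0
side -80 99 medang -80.2 minmax [-85.2 -75.1] mean [605.1 114.5 118.8] top [609.8 102.3 130. ] 133.0
side -140 522 medang -145.8 minmax [-149.9 -134.2] mean [509.  147.1 136.3] top [504.2 137.3 163.6] 167.0
bin z 56.57347221096798 bin edge y [402. 400. 398. 395. 393. 391. 400. 395.]
11 [ 1.45278038e-01  5.91783576e-01  1.23467498e+00 -4.44089210e-16
  1.31513410e+00 -4.67081802e-02]
-49 [ 1.45278038e-01  5.91783576e-01  1.23467498e+00 -4.44089210e-16
  1.31513410e+00  1.00048937e+00]
191 None
131 [ 1.45278038e-01  5.91783576e-01  1.23467498e+00 -4.44089210e-16
  1.31513410e+00 -2.14110328e+00]
```

```bash
python3 - <<'E'
from hlp import *; from cell import bot,move_gripper,cams
import cv2
C=[589.5,205]
move_gripper(50,60)
bot.move_ptp(C+[260],down(10)); print(bot.get_t())
bot.line_to(C+[132],150); print(bot.get_force().round(1) if hasattr(bot.get_force(),'round') else bot.get_force())
move_gripper(10,100); print("grip",bot.get_opening(),bot.get_force(),bot.get_ft_torque(),bot.get_t())
bot.move_ptp(C+[132],down(-51)); print("turn",bot.get_force(),bot.get_ft_torque(),bot.get_t())
move_gripper(50); bot.line_to(C+[260],250)
bot.move_ptp([388,307,200],down(0)); print(bot.get_t(),bot.get_joint_pos())
for n in("top","side"):
    d=cams.get_image(n); cv2.imwrite(f"pics/{n}1.png",d["color"]); np.savez(f"{n}1.npz",**d)
E
```

```text
2.4167
[0.1 0.4 0.6]
grip 11.865053240598344 [12.76578167  2.98837855 -1.28928462] [ 0.53058359 -1.6505705   0.02866992] 3.8583
turn [17.14782688  3.40623602 -3.17517313] [ 0.5358154  -2.13935242 -0.01611901] 4.8583
6.8917 [ 4.28637198e-01  3.12755483e-01  1.49947995e+00 -2.35497532e-04
  1.32938987e+00  4.30708562e-01]
```

View pics/side1.png

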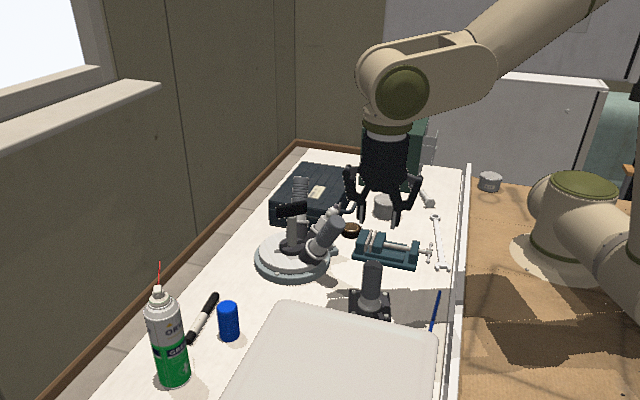

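The side view shows the turret turned one click: the open marker now points towards the robot at (335,215), and the gripper is above the cap at (372,265). Next I'll measure the new angle and grasp the cap lightly to sense any offset.

```bash
python3 - <<'E'
import numpy as np
from vis import *; from hlp import *
from cell import bot,move_gripper
C=np.array([590.,205])
for n in("top","side"):
    P=cloud(dict(np.load(f"{n}1.npz")))
    a,b,c2,e={"top":(278,110,370,240),"side":(240,170,355,285)}[n]
    Q=P[b:e,a:c2].reshape(-1,3); r=np.linalg.norm(Q[:,:2]-C,axis=1); ang=np.degrees(np.arctan2(Q[:,1]-C[1],Q[:,0]-C[0]))
    for g in(-80,-140,160):
        da=(ang-g+180)%360-180
        m=(abs(da)<25)&(r>60)&(r<150)&(Q[:,2]>(128 if g==-140 else 105))&(Q[:,2]<170); p=Q[m]
        if len(p)<5: print(n,g,len(p));continue
        print(n,g,m.sum(),"med",(g+np.median(da[m])).round(1),(g+np.percentile(da[m],[3,97])).round(1),"top",p[p[:,2]>p[:,2].max()-6].mean(0).round(1),p[:,2].max().round())
bot.line_to([388,307,67],150)
move_gripper(30,20); print(bot.get_opening(),bot.get_force(),bot.get_ft_torque(),bot.get_finger_force(),bot.get_t())
E
```

```text
top -80 388 med -81.9 [-90.3 -71.5] top [606.8  95.3 162.1] 166.0
top -140 13 med -140.5 [-142.6 -138.8] top [508.  137.7 129.7] 132.0
top 160 348 med 160.1 [150.7 169.3] top [485.9 243.7 163. ] 167.0
side -80 385 med -80.0 [-88.9 -69.4] top [610.6  98.1 164.8] 169.0
side -140 15 med -141.0 [-142.4 -137.1] top [510.3 138.3 130.9] 134.0
side 160 546 med 152.9 [148.5 164.4] top [486.4 245.9 163.8] 167.0
38.199255881214064 [1.18604007 0.83455364 6.21370636] [ 0.01454579 -0.05758705  0.01618266] 20.231011183932424 8.2667
```

```bash
python3 - <<'E'
from hlp import *
from cell import bot,move_gripper
move_gripper(60); bot.move_ptp([388,307,67],down(90)); print(bot.get_joint_pos().round(2))
move_gripper(30,20); f0=bot.get_force(); print(bot.get_opening(),f0,bot.get_t())
for y in range(5):
    f=bot.get_force()
    if abs(f[1])<2.5: break
    p=bot.get_position(); p[1]+=0.5*np.sign(f[1]); bot.line_to(p,20); print(p.round(1),bot.get_force())
a=np.radians(-140);n=np.array([.5*np.cos(a),.5*np.sin(a),.866])
S=np.array([590.3+87.5*np.cos(a),205+87.5*np.sin(a),95])
for g in(-50,130,40,220):
    for s in(27+60,27,5): print(g,s,bot.ik(S+n*s,att(-n,[np.cos(np.radians(g)),np.sin(np.radians(g)),0])))
E
```

```text
[ 0.43  0.48  1.69 -0.    0.98 -1.14]
38.212842472972774 [-0.4180849  -2.94885945  3.34957783] 10.3167
[388.  306.3  67.1] [-0.13806952 -0.2197039   1.34978153]
-50 87 [-0.20660637  0.22290114  1.85565097  0.57508523  0.8078584   0.31579113]
-50 27 [-0.14729291  0.34852856  1.86872495  0.65067208  0.66577398  0.25769529]
-50 5 [-0.12721457  0.3957729   1.86803551  0.68514876  0.61947047  0.23021032]
130 87 [-0.20660637  0.22290114  1.85565097  0.57508523  0.8078584  -2.82580153]
130 27 [-0.14729291  0.34852856  1.86872495  0.65067208  0.66577398 -2.88389737]
130 5 None
40 87 [-0.20660637  0.22290114  1.85565097  0.57508523  0.8078584  -1.2550052 ]
40 27 [-0.14729291  0.34852856  1.86872495  0.65067208  0.66577398 -1.31310104]
40 5 [-0.12721457  0.3957729   1.86803551  0.68514876  0.61947047 -1.34058601]
220 87 [-0.20660637  0.22290114  1.85565097  0.57508523  0.8078584   1.88658745]
220 27 [-0.14729291  0.34852856  1.86872495  0.65067208  0.66577398  1.82849161]
220 5 [-0.12721457  0.3957729   1.86803551  0.68514876  0.61947047  1.80100665]
```

```bash
cat >> hlp.py <<'E'
A=np.radians(-140.6); n=np.array([.5*np.cos(A),.5*np.sin(A),np.sqrt(.75)])
rad=np.array([np.cos(A),np.sin(A),0]); S=np.array([590.3,204.9,95])+87.5*rad
AT=att(-n,-rad); tan=np.array([-np.sin(A),np.cos(A),0]); rr=np.cross(tan,n)  # lateral axes tan, rr (rr: in radial plane)
E
python3 - <<'E'
from hlp import *
from cell import bot,move_gripper,cams
import cv2
move_gripper(30,90); print(bot.get_opening(),bot.get_force())
bot.line_to([388,306.3,130],80); print(bot.get_opening(),bot.get_force(),bot.get_t())
bot.line_to([388,306.3,215],200)
bot.move_ptp(S+n*(27+75),AT); print(bot.get_opening(),bot.get_force(),bot.get_joint_pos().round(2),bot.get_t())
ims=[]
for k in("top","side"):
    d=cams.get_image(k); np.savez(f"{k}2.npz",**d)
    uv=[]
    for X in (S+n*41,S+n*75,S+n*147):
        c=d["R"]@X+d["t"]; uv.append((c[0]/c[2]*d["fx"]+d["cx"],c[1]/c[2]*d["fy"]+d["cy"]))
    print(k,np.round(uv,1).tolist())
    u,v=map(int,uv[0]); ims.append(cv2.resize(d["color"][v-50:v+50,u-50:u+50],None,fx=4,fy=4,interpolation=cv2.INTER_CUBIC)); print("crop org",u-50,v-50)
cv2.imwrite("pics/pre.png",np.hstack(ims))
E
```

```text
36.959607181149806 [-0.37671119 -0.98568181  5.14031089]
36.60104870481317 [-0.89699082  0.29645602 -1.45565453] 11.7167
36.58849958821907 [ 0.27700509  0.28498135 -0.26216788] [-0.22  0.19  1.85  0.56  0.84 -1.23] 13.1667
top [[341.2, 202.1], [346.4, 206.2], [358.9, 216.0]]
crop org 291 152
side [[337.3, 204.9], [344.8, 192.2], [361.2, 164.5]]
crop org 287 154
```

View pics/pre.png

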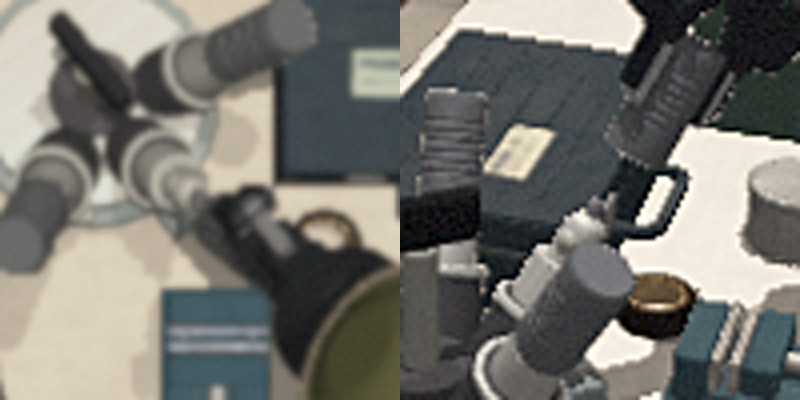

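The pictures show the cap held in line with the open marker: nib at about (338,203) in side and (341,201) in top, against predictions of (337,205) and (341,202). Next I'll insert in steps while watching the forces.

```bash
python3 - <<'E'
from hlp import *
from cell import bot
for s in(42,34,28,22,17):
    bot.line_to(S+n*(27+s),50); f=bot.get_force(); p=bot.get_position()-S
    print(s,"ax %.1f tan %.1f rr %.1f | pos %.1f %.1f %.1f"%(f@n,f@tan,f@rr,p@n-27,p@tan,p@rr),bot.get_t())
    if np.linalg.norm(f)>8: break
E
```

```text
42 ax -0.5 tan -0.1 rr 0.3 | pos 42.0 0.0 -0.1 14.075
34 ax -0.7 tan 0.2 rr -1.0 | pos 33.8 -0.1 0.1 14.3833
28 ax -0.1 tan -0.4 rr 0.5 | pos 27.7 -0.1 0.1 14.65
22 ax 0.3 tan 1.0 rr -0.2 | pos 21.8 0.1 -0.2 14.9167
17 ax 1.4 tan 0.7 rr -4.1 | pos 16.9 0.3 -0.4 15.1667
```

```bash
python3 - <<'E'
from hlp import *
from cell import bot
off=-0.6*rr; last=0
for s in(13,9,5,1,-3,-6,-9,-11,-13,-15,-17,-19,-21,-22,-23):
    bot.line_to(S+n*(27+s)+off,40); f=bot.get_force(); p=bot.get_position()-S
    print(s,"ax %.1f tan %.1f rr %.1f | pos %.1f %.1f %.1f"%(f@n,f@tan,f@rr,p@n-27,p@tan,p@rr),bot.get_opening().round(1),bot.get_t())
    l=np.array([f@tan,f@rr])
    if abs(l[0])>3: off=off+.3*np.sign(l[0])*tan
    if abs(l[1])>3: off=off+.3*np.sign(l[1])*rr
    if f@n>25 or np.abs(l).max()>20: break
E
```

```text
Traceback (most recent call last):
AttributeError: 'float' object has no attribute 'round'
```

```bash
cat > press.py <<'E'
import sys
from hlp import *
from cell import bot
off=np.array(eval(sys.argv[2]))@np.array([tan,rr])
for s in eval(sys.argv[1]):
    bot.line_to(S+n*(27+s)+off,40); f=bot.get_force(); p=bot.get_position()-S
    l=np.array([f@tan,f@rr])
    print(s,"ax %.1f tan %.1f rr %.1f | pos %.1f %.1f %.1f"%(f@n,*l,p@n-27,p@tan,p@rr),"%.1f %.2f"%(bot.get_opening(),bot.get_t()))
    if abs(l[0])>3: off=off+.3*np.sign(l[0])*tan
    if abs(l[1])>3: off=off+.3*np.sign(l[1])*rr
    if f@n>25 or np.abs(l).max()>20: break
print(off@tan,off@rr)
E
python3 press.py "(9,5,1,-3,-6,-9,-11,-13,-15,-17,-19,-21,-22,-23)" "(0,-.6)"
```

```text
9 ax 2.0 tan 0.6 rr -2.1 | pos 8.8 0.0 -0.6 36.3 15.67
5 ax 2.6 tan 0.9 rr -3.1 | pos 4.9 0.1 -0.7 36.9 15.92
1 ax 3.5 tan 1.5 rr -2.9 | pos 1.0 0.1 -1.0 37.1 16.17
-3 ax 3.8 tan 1.1 rr -2.3 | pos -2.9 0.0 -1.0 36.6 16.42
-6 ax 3.2 tan 1.4 rr -2.0 | pos -5.9 -0.1 -0.8 36.7 16.67
-9 ax 4.1 tan 0.9 rr -2.4 | pos -9.0 -0.0 -0.9 37.2 16.92
-11 ax 1.9 tan 1.1 rr -2.4 | pos -11.1 -0.1 -0.8 36.4 17.17
-13 ax 1.4 tan 0.8 rr -2.3 | pos -13.1 -0.1 -0.8 36.8 17.42
-15 ax 3.5 tan 0.6 rr -1.9 | pos -15.1 -0.1 -0.8 36.5 17.67
-17 ax 3.0 tan 0.7 rr -3.0 | pos -17.1 -0.0 -0.8 37.1 17.92
-19 ax 3.3 tan -0.1 rr 0.6 | pos -19.2 -0.1 -0.9 36.9 18.17
-21 ax 4.2 tan 0.7 rr 1.8 | pos -21.1 -0.1 -0.9 36.8 18.42
-22 ax 4.0 tan 0.6 rr 1.9 | pos -22.1 -0.1 -1.0 36.6 18.67
-23 ax 12.1 tan 0.1 rr 3.7 | pos -22.7 -0.1 -1.0 36.7 18.92
-4.642736738196509e-17 -0.8999999999999999
```

```bash
python3 press.py "(-23.5,-24,-24.5,-25,-25.5)" "(0,-.6)"
```

```text
-23.5 ax 16.9 tan 0.2 rr 3.6 | pos -22.8 0.1 -0.9 36.7 19.17
-24 ax 24.2 tan -0.4 rr 3.6 | pos -22.9 0.2 -0.9 37.0 19.42
-24.5 ax 29.8 tan -1.7 rr 2.8 | pos -23.0 0.3 -0.9 36.5 19.67
0.0 0.0
```

Solid at -22.9 mm with 30 N, well past the 11 N click. I'll ease it back up and find the rest point.

```bash
python3 press.py "(-18,-12,-8,-5,-3,-2,-1)" "(0,-.8)"
python3 - <<'E'
from cell import cams
import cv2,numpy as np
d=cams.get_image("side");np.savez("side3.npz",**d)
cv2.imwrite("pics/on.png",cv2.resize(d["color"][140:280,250:400],None,fx=4,fy=4,interpolation=cv2.INTER_CUBIC))
E
```

```text
-18 ax 4.2 tan 0.8 rr -0.5 | pos -17.9 0.1 -1.1 37.0 19.98
-12 ax 3.5 tan 0.7 rr -1.1 | pos -11.9 0.1 -0.9 36.9 20.28
-8 ax 2.1 tan 0.4 rr -1.2 | pos -7.9 0.0 -0.9 36.5 20.53
-5 ax 1.7 tan 0.5 rr -1.4 | pos -4.9 0.0 -0.8 36.9 20.78
-3 ax 1.0 tan 2.1 rr -0.6 | pos -2.9 0.0 -0.8 36.7 21.03
-2 ax 1.4 tan 0.8 rr -0.3 | pos -2.0 0.0 -0.8 36.8 21.28
-1 ax -0.3 tan 1.6 rr -1.3 | pos -0.9 0.0 -0.8 36.8 21.53
-1.8279770685327758e-17 -0.8
```

View pics/on.png

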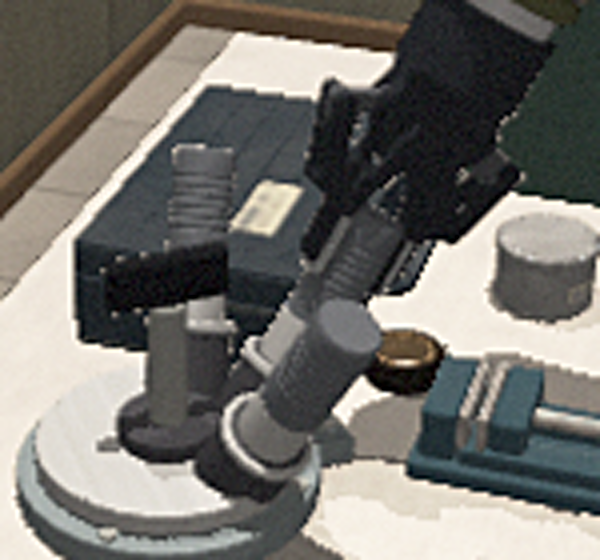

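```bash
python3 press.py "(0,.8,1.6)" "(0,-.8)"
```

```text
0 ax -0.8 tan 2.0 rr -1.3 | pos -0.0 -0.0 -0.8 36.4 21.83
0.8 ax -3.3 tan 1.4 rr -2.2 | pos 0.7 -0.1 -0.7 36.7 22.08
1.6 ax -5.5 tan 0.8 rr -2.1 | pos 1.5 -0.1 -0.8 36.9 22.33
-1.8279770685327758e-17 -0.8
```

The tug shows tension, so it has clicked. I'll press to solid once more to reseat it, come back up, release and check.

```bash
python3 press.py "(-10,-20,-23.5,-24,-12,-4,-1)" "(0,-.8)"
python3 - <<'E'
from hlp import *; from vis import *
from cell import bot,move_gripper,cams
import cv2
move_gripper(54); print(bot.get_force())
bot.line_to(S+n*130-.8*rr,120); bot.line_to(bot.get_position()+[-60,0,120],200)
q=bot.get_joint_pos(); q=np.array(q); q[0]-=0.8; bot.move_joints(q); print(bot.get_t())
for k in("top","side"):
    d=cams.get_image(k); P=cloud(d); np.savez(f"{k}4.npz",**d)
    a,b,c2,e={"top":(278,110,375,245),"side":(240,170,365,285)}[k]
    Q=P[b:e,a:c2].reshape(-1,3); C=np.array([590.3,204.9]); rel=Q-[*C,0]; r=np.linalg.norm(rel[:,:2],axis=1); ang=np.degrees(np.arctan2(rel[:,1],rel[:,0]))
    for g in(-80,-140,160):
        da=(ang-g+180)%360-180; m=(abs(da)<25)&(r>70)&(r<160)&(Q[:,2]>105)&(Q[:,2]<200); p=Q[m]
        print(k,g,m.sum(),(g+np.median(da[m])).round(1),"zmax",np.percentile(p[:,2],99).round(1),"rmax",np.percentile(r[m],99).round(1))
    if k=="side": cv2.imwrite("pics/fin.png",cv2.resize(d["color"][140:280,240:420],None,fx=4,fy=4,interpolation=cv2.INTER_CUBIC))
E
```

```text
-10 ax 2.1 tan 1.2 rr -1.7 | pos -10.1 0.0 -0.9 36.8 22.77
-20 ax 2.6 tan 0.7 rr -2.9 | pos -20.2 0.0 -0.9 36.7 23.18
-23.5 ax 15.7 tan 0.9 rr 1.8 | pos -22.7 0.2 -0.9 36.8 23.43
-24 ax 23.4 tan -0.6 rr 2.5 | pos -22.9 0.2 -0.9 36.7 23.68
-12 ax 2.7 tan 1.6 rr -2.4 | pos -11.9 0.1 -0.8 36.7 24.12
-4 ax 1.0 tan 1.6 rr -2.2 | pos -3.8 -0.1 -0.8 36.5 24.48
-1 ax -0.1 tan 0.3 rr -2.0 | pos -0.9 -0.1 -0.8 37.2 24.73
-1.8279770685327758e-17 -0.8
[-0.05903399  0.03023371 -0.27632926]
28.1
top -80 392 -82.3 zmax 164.8 rmax 135.3
top -140 345 -141.9 zmax 165.2 rmax 136.5
top 160 349 160.1 zmax 164.9 rmax 136.3
side -80 387 -80.2 zmax 165.6 rmax 119.1
side -140 473 -146.1 zmax 165.1 rmax 132.8
side 160 544 152.8 zmax 165.9 rmax 134.6
```

View pics/fin.png

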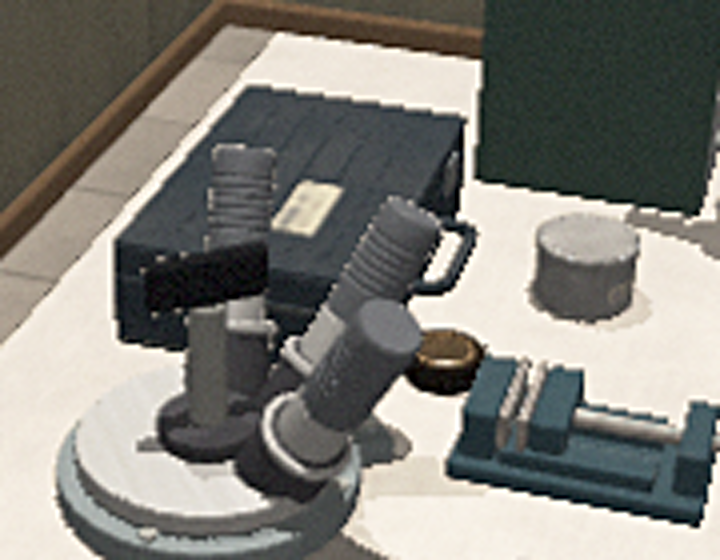

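The picture shows the cap on the marker at (390,260), its top level with the other two capped markers (165 mm). The tin and tape are undisturbed and the robot is clear.

```bash
python3 -c "
from cell import job
print(job.job_done())"
```

```text
the job is handed in; nothing more can be done
None
```

I turned the stand one click, pressed the spare cap fully home on the open marker and let it come back up, left the tin and tape alone, and handed the job in at about 28 s of the 51 s allowed.

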